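# Brace the jar in its nest and unscrew the tight cap

### The arm

A 6-joint arm with a two-finger parallel gripper is mounted at the origin on a cart in front of the work surface, level with it; the furniture and walls round the work are solid. World frame = base frame: x ahead of the robot, y to its left, z up, the work surface at z = 0. Lengths are in m, angles in degrees, forces in N, time in s.
With the tool pointing down it reaches from about 0.25 to 0.725 m from the base axis. Payload 4 kg.
Tool frame: the origin (TCP) lies between the finger pads; the fingertips stand 17 mm ahead of it and the grasp point (between the pads) lies 2 mm behind it (tip_reach is the distance from the TCP to the fingertips, in m); z points along the fingers, y is the line along which they close (so a half turn about z gives the same grasp; the last joint's range is limited). The gripper opens to 85 mm and grips with 20 to 120 N. Pads are 22 mm wide; open, the fingers measure 114 mm over their backs; the gripper's body (76 mm by 85 mm) begins 54 mm behind the grasp point. The pads swing forward as they close: fully open they stand 13 mm farther back than shut.
Start: joints at [73.052, 13.785, 0.286, 76.501, 0, 90], TCP at [0.146, 0.478, 0.248] pointing down, gripper open.
Joint ranges: [-155.79, 155.79], [-60.16, 107.12], [-62.33, 73.08], [-114, 123.19], [-81.49, 82.49], [-180, 180]. Speed limits (degrees/s): [159.86, 159.86, 180, 180, 180, 180].

### API

Orientations are given as a 3x3 rotation matrix whose columns are the frame's x, y, z axes.
In Python, from bench import sense, get_image, finish_job, tip_reach gives the robot as it stands.
- The arm moves only by the tool jog_arm, never from a script. Its argument "plan" is a list of rows, each an object of numbers: "gripper": the finger opening in mm, from 0 to 85.4; "tx", "ty", "tz": the shift along the tool's x, y, z in mm; "rx", "ry", "rz": the turn, a rotation vector about the tool's x, y, z in rad. In form: [{"gripper": .., "tx": .., "ty": .., "tz": .., "rx": .., "ry": .., "rz": ..}, ...]. A call has 1 to 10 rows; each row shifts and turns the commanded pose from where the row before left it, along the tool's axes as they then stand; what a row does not reach is not made up. A row lasts 1/12 s, in which the tool goes at most 41.7 mm and 7.16 degrees, less where a joint would pass 70% of its speed; a pose out of reach is approached as far as the arm can. A call with a gripper value outside its range is refused whole. The fingers move at their own pace and stop on an object; the grip force is fixed at half the most. Time passes only in rows, so rows that do not move let the fingers close. It gives the time, the measured TCP pose, the force, the opening and the grip force at its end, in the units of the state.
- sense(): the state, without advancing time (a new reading comes with each control period).
- get_image(name): name is "scene" or "top" or "wrist"; returns a dict with "frame" (420x560x3 uint8, red, green, blue), "K" (3x3 intrinsics, pixels), "xyz" and "rotation" of the camera in the world. Camera axes: x right, y down, z forward; pixel columns grow to the right and rows downward; lengths in m; the calibration is good to about 2 mm. A picture is of the moment at which its call begins. There is no depth.
- finish_job(): hands the job in; it is judged then, once.
The state is a dict: "clock": time; "joint_pos": joint angles; "dq": joint speeds; "effort": joint torques, N m; "eef_pos": TCP position; "ee_rot": TCP orientation; "contact_force": force on the tool from outside, world axes, zero at the start; "torque": the same for the moment, N m; "width": finger opening in m; "grip_force": force on a finger pad.
Only numpy, scipy, OpenCV 4.12 (cv2) and the standard library are available. Lean on these libraries where they do the work, as an engineer would, in place of code of your own. Each camera call takes 0.05 s, during which the arm holds its last target. There are 200 camera calls.

### The job

Set the square liner cup, open side up, all the way down into the pocket of the wooden holding block, then set the white square jar, its closed cap still tight, all the way down into the liner, so that block and liner keep it from turning. Then unscrew the tight cap counter-clockwise (seen from above) until its thread lets go, lift it straight off and finish while still holding it level just above the open jar, its lower edge about 2 cm over the mouth, with jar and liner staying fully down in the block. Leave the other things where they are and do not tip the jar or the liner over.

Things in the scene. Friction and masses are not known exactly. Their poses are not given: they have to be found in the camera images.
- socket: fixed wooden holding block, 100 x 100 x 26 mm, on the worktop about the middle, with a 65 mm square pocket 22 mm deep (chamfered mouth, pocket sides along the block's x and y). Origin: centre of its underside, z up; pocket floor at z = 4 mm, block top at z = 26 mm. The block may stand turned a little
- liner: dark steel square cup (about 0.25 kg), 60 x 60 mm outside, 46 mm high, with a 49 mm square well 40 mm deep from the top (floor 6 mm, walls 5.5 mm). Stands left or right of the block. Fits the pocket with 2.5 mm to spare on each side (lower edges chamfered), any quarter turn, and then stands 24 mm above the block. Origin: centre of its underside, z up, sides along x and y
- jar: white square jar (about 0.4 kg): body 44 x 44 x 62 mm, lower edges chamfered, round neck to z = 86 mm (mouth, 31 mm wide). Across the block from the liner. Fits the well with 2.5 mm to spare a side, any quarter turn; seated, its underside is 6 mm above the liner's. Origin: centre of underside, z up, sides along x and y. Unbraced it spins with the cap; nested it turns about 10 degrees before the walls hold it
- cap: round ribbed steel cap (0.05 kg), 50 mm in diameter, 24 mm high. Origin: centre of its lower edge, z up; on the jar its lower edge is 66 mm and its top 90 mm above the jar's underside (jar's shoulder at 62 mm). Turning takes 0.22 N m. The closed cap carries the jar, with 1.5 mm of play. It does not rise as it turns and cannot be lifted until the thread lets go
- seal_ring (a joint): how far the cap's thread is turned open on the jar, rad: 0 tight, grows as the cap turns counter-clockwise seen from above; below about 1.2 the cap is caught, from 1.25 to the end stop at 1.5 (best 1.4) it lifts straight off. It stays where it is left and keeps its value after the cap is off
- teaspoon_1: bright teaspoon, 130 x 26 x 11 mm, lying at the back left; bystander; origin under its centre
- cup_white_1: white espresso cup, 63 x 82 x 56 mm, behind the holding block; bystander; origin under it
- tamper_b: tamper with black knob, 58 x 58 x 90 mm, behind the holding block; bystander; origin under its centre
- cocoa_shaker: steel shaker with mesh top, 64 mm wide, 90 mm high, at the right; bystander; origin under its centre
- card_stack: stack of cards, 54 x 86 x 9 mm, at the right front; bystander; origin under its centre
There are look-alikes about, which are no part of the job. What is shaped like the cap but orange or yellow is not meant.

How it is judged (in metres and radians):
On the way, in this order (a step that is already met when the one before it is completed fails the run):
1. the liner is fully down in the block's pocket (z of liner in the frame of socket below 0.008 m and horizontal distance between liner and socket below 0.008 m), for 0.2 s.
2. the jar is fully down in the liner, the liner down in the block, the cap still tight (all of step 1 and z of jar in the frame of liner below 0.01 m and horizontal distance between jar and liner below 0.008 m and angle between jar's own z axis and vertical below 0.12 rad and value of joint seal_ring below 0.9 rad), for 0.2 s.
3. the cap's thread is turned free while the cap is still down on the jar and the jar stays down in its nest (all of step 1 and z of jar in the frame of liner below 0.01 m and horizontal distance between jar and liner below 0.008 m and angle between jar's own z axis and vertical below 0.12 rad and value of joint seal_ring above 1.1 rad and z of cap in the frame of jar below 0.07 m), for 0.05 s.
At the end, for the whole second after the job is handed in: The liner is fully down in the block (within 4 mm) and the jar fully down in the liner (within 4 mm); the cap's thread is free; the cap is held still between the fingers, level within 14 degrees, its lower edge 5 to 45 mm above the jar's mouth and within 20 mm of its axis, touching the jar nowhere (all of step 1 and z of jar in the frame of liner below 0.01 m and horizontal distance between jar and liner below 0.008 m and angle between jar's own z axis and vertical below 0.12 rad and value of joint seal_ring above 1.1 rad and z of cap in the frame of jar between 0.091 and 0.131 m and horizontal distance between cap and jar below 0.02 m and angle between cap's own z axis and vertical below 0.25 rad and contact force between the fingers and cap above 1 N and contact force between cap and jar below 0.1 N and linear speed of cap below 0.03 m/s); the arm keeps its last pose, push and grip.
It fails at once if a bystander was moved more than 3 cm (distance of any of teaspoon_1, cup_white_1, tamper_b, cocoa_shaker, card_stack from where it was at the start of the episode above 0.03 m).
It fails at once if the jar or the liner was tipped over (angle between any of jar, liner's own z axis and vertical above 0.6 rad).
It also fails if it takes over 67 s, if anything falls off the work surface, if the arm or the gripper's body presses on something with over 40 N, if the wrist force passes 120 N, or if a joint passes its speed limit or range.

## Working session

There is one attempt and no reset: what is moved stays moved. The work goes in short steps, Python scripts to look and compute and a tool call to move; the robot and the scene stay as the last step left them, time stands still between calls to the robot, and variables do not carry over. Pictures are saved under pics/ and viewed, at most 10 in all, crops included, and the job is handed in when it is done.

Besides the shell and the picture viewer there is one more tool, called after "Call:" as name([rows], argument=value, ...), one row to a line, values as JSON. jog_arm: Moves the arm, as the interface text tells. Its arguments: {"type":"object","properties":{"plan":{"type":"array"}},"required":["plan"]}

```bash
mkdir -p pics; cat > h.py <<'E'
import numpy as np,cv2
from bench import sense,get_image,finish_job,tip_reach
def save(n,f):
    d=get_image(n); cv2.imwrite('pics/'+f,d['frame'][:,:,::-1]); np.savez('pics/'+f+'.npz',K=d['K'],xyz=d['xyz'],R=d['rotation']); return d
def px2w(f,u,v,z):
    d=np.load('pics/'+f+'.npz'); r=d['R']@np.linalg.inv(d['K'])@np.array([u,v,1.]); p=d['xyz']; return p+r*(z-p[2])/r[2]
def w2px(f,P):
    d=np.load('pics/'+f+'.npz'); c=d['R'].T@(np.array(P)-d['xyz']); q=d['K']@c; return q[:2]/q[2]
E
python3 - <<'E'
from h import *
print(sense(),tip_reach)
for n in('top','scene'):
    d=save(n,n+'1.png');print(n,d['K'],d['xyz'],d['rotation'])
E
```

```text
{'clock': 0.0, 'joint_pos': array([ 7.30528696e+01,  1.38312992e+01,  2.12792536e-01,  7.65005139e+01,
       -1.03552824e-03,  9.00046580e+01]), 'dq': array([-0.05247725,  0.09976493, -0.03357181,  0.008756  , -0.03965745,
       -0.01028981]), 'effort': array([ 5.56987015e-04, -3.72315037e+01,  2.52410334e+01,  1.68899941e-02,
       -1.01510045e-04, -7.72108905e-06]), 'eef_pos': array([0.14557571, 0.47771513, 0.24741461]), 'ee_rot': array([[-9.56550445e-01,  2.91566289e-01, -5.88221481e-04],
       [ 2.91566882e-01,  9.56548370e-01, -1.99235830e-03],
       [-1.82422186e-05, -2.07729712e-03, -9.99997842e-01]]), 'contact_force': array([-0.08583698,  0.15773983,  0.07201319]), 'torque': array([0.02028708, 0.04379635, 0.00963919]), 'grip_force': 0.0, 'width': 0.08565332480805085} 0.017
top [[527.28030692   0.         288.01648644]
 [  0.         527.28030692 214.08285699]
 [  0.           0.           1.        ]] [ 0.44033618 -0.05699733  1.43612421] [[ 2.55754732e-02 -9.97865343e-01  6.00887097e-02]
 [-9.99670796e-01 -2.56523228e-02 -5.07753687e-04]
 [ 2.04808478e-03 -6.00559422e-02 -9.98192912e-01]]
scene [[446.62170146   0.         278.66340712]
 [  0.         446.62170146 204.32889381]
 [  0.           0.           1.        ]] [-0.20204314 -0.71657019  0.83773529] [[ 0.68139939 -0.44873635  0.57821324]
 [-0.73189598 -0.41256611  0.54232599]
 [-0.00481019 -0.79273255 -0.60955063]]
```

View pics/top1.png

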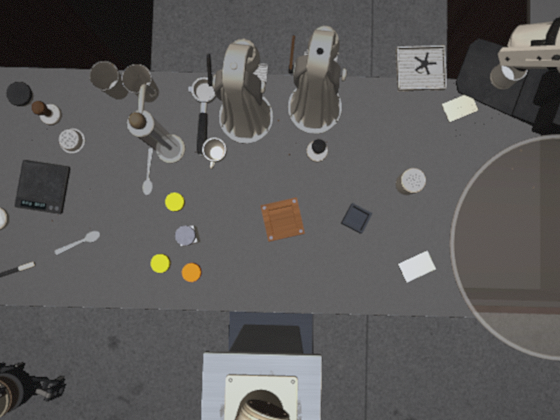

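View pics/scene1.png

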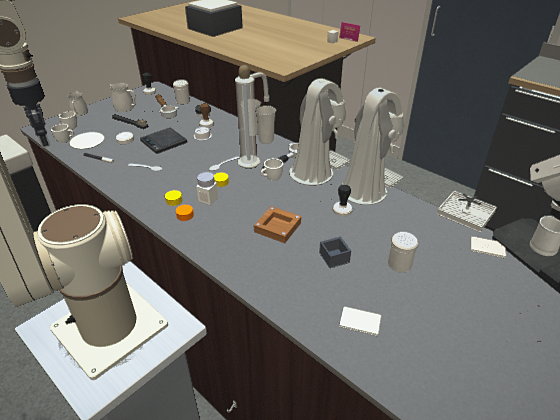

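The top picture shows the block at about (282,219) and the dark cup, the only one of its kind, at (356,218). Four things are cap-shaped: the grey one on the white jar at (186,235), yellow ones at (174,202) and (160,263), and an orange one at (191,272). Only the grey one sits on the white square jar, so that is the one meant. I'll confirm it in an enlarged crop.

```bash
python3 - <<'E'
from h import *
im=cv2.imread('pics/top1.png')
a=cv2.resize(im[190:290,140:240],None,fx=5,fy=5,interpolation=cv2.INTER_CUBIC)[:,:]
b=cv2.resize(im[190:250,255:380],None,fx=6,fy=6,interpolation=cv2.INTER_CUBIC)
b=cv2.resize(im[190:250,255:380],None,fx=6,fy=6,interpolation=cv2.INTER_CUBIC)
a=cv2.resize(im[205:265,150:205],None,fx=4,fy=4,interpolation=cv2.INTER_CUBIC)
c=np.zeros((600,750,3),np.uint8); c[:360]=b; c[360:,:220]=a
cv2.imwrite('pics/crop1.png',c)
for n,u,v,z in(('block',282.5,219,.026),('liner',356,218,.046),('jar',186,235.5,.09)): print(n,px2w('top1.png',u,v,z))
E
```

```text
block [ 0.5116568  -0.04328577  0.026     ]
liner [ 0.51827241 -0.23743434  0.046     ]
jar [0.45998152 0.20100923 0.09      ]
```

View pics/crop1.png

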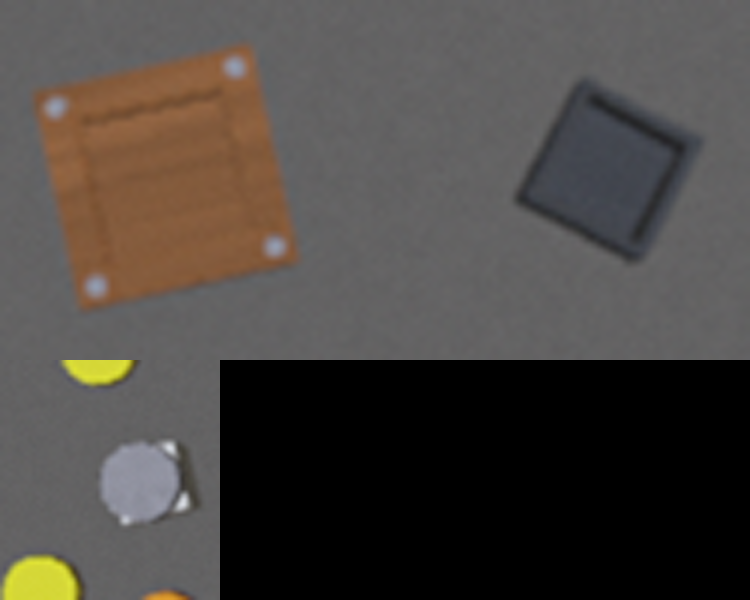

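The crop confirms it: the grey cap sits on the jar, with the white jar corners at crop (168,448), (183,502) and (125,520). It also gives the block bolts and the liner rim corners.

```bash
python3 - <<'E'
from h import *
def P(pts,s,x0,y0,z,cy=0): return np.array([px2w('top1.png',x0+(u+.5)/s-.5,y0+(v-cy+.5)/s-.5,z) for u,v in pts])
def yaw(p,q): d=q-p; return np.degrees(np.arctan2(d[1],d[0]))
b=P([(56,107),(235,67),(275,246),(96,286)],6,255,190,.026)
l=P([(585,80),(702,141),(640,258),(521,197)],6,255,190,.046)
j=P([(172,445),(187,507),(125,522)],4,150,205,.062,360)
c=P([(139.5,481)],4,150,205,.09,360)
for n,p in(('block',b),('liner',l),('jar',j)):
    k=len(p); print(n,p.round(4).tolist(),'c',p.mean(0) if k==4 else (p[0]+p[2])/2,[round(yaw(p[i],p[(i+1)%k])%90,1) for i in range(4 if k==4 else 2)],[round(float(np.linalg.norm(p[i]-p[(i+1)%k])),4) for i in range(k)])
print('cap',c)
E
```

```text
block [[0.5415, 0.0073, 0.026], [0.5614, -0.0722, 0.026], [0.4819, -0.092, 0.026], [0.462, -0.0127, 0.026]] c [ 0.51170534 -0.0423941   0.026     ] [np.float64(14.1), np.float64(14.0), np.float64(14.1), np.float64(14.2)] [0.082, 0.082, 0.0817, 0.0819]
liner [[0.558, -0.2264, 0.046], [0.5323, -0.2784, 0.046], [0.4801, -0.252, 0.046], [0.5056, -0.1992, 0.046]] c [ 0.51900952 -0.23896389  0.046     ] [np.float64(63.8), np.float64(63.2), np.float64(64.2), np.float64(62.5)] [0.058, 0.0585, 0.0586, 0.059]
jar [[0.4859, 0.1901, 0.062], [0.4458, 0.1788, 0.062], [0.4351, 0.2188, 0.062]] c [0.46046857 0.2044087  0.062     ] [np.float64(15.6), np.float64(15.1)] [0.0416, 0.0414, 0.0584]
cap [[0.46147562 0.20489146 0.09      ]]
```

Call:
jog_arm([
  {"tx": -27,"ty": -27.5},
  {"tx": -27,"ty": -27.5},
  {"tx": -27,"ty": -27.5},
  {"tx": -27,"ty": -27.5},
  {"tx": -27,"ty": -27.5},
  {"tx": -27,"ty": -27.5},
  {"tx": -27,"ty": -27.5},
  {"tx": -27,"ty": -27.5},
  {"tx": -27,"ty": -27.5},
  {"tx": -27,"ty": -27.5},
])

```text
invalid input at $.plan[0]: expected keys gripper, tx, ty, tz, rx, ry, rz
```

Call:
jog_arm([
  {"tx": -27,"ty": -27.5},
  {"tx": -27,"ty": -27.5},
  {"tx": -27,"ty": -27.5},
  {"tx": -27,"ty": -27.5},
  {"tx": -27,"ty": -27.5},
  {"tx": -27,"ty": -27.5},
  {"tx": -27,"ty": -27.5},
  {"tx": -27,"ty": -27.5},
  {"tx": -27,"ty": -27.5},
  {"tx": -27,"ty": -27.5},
])

```text
invalid input at $.plan[0]: expected keys gripper, tx, ty, tz, rx, ry, rz
```

Call:
jog_arm([
  {"tx": -26,"ty": -26.5},
  {"tz": 20,"rz": 0.084},
  {"tz": 20,"rz": 0.084},
  {"tz": 20},
  {"tz": 0},
])

```text
invalid input at $.plan[0]: expected keys gripper, tx, ty, tz, rx, ry, rz
```

```bash
cat >> h.py <<'E'
def st(tx=None,ty=None,yaw=None):
    s=sense();R=s['ee_rot'];p=s['eef_pos'];y=np.degrees(np.arctan2(R[1,1],R[0,1]))
    print('t',round(s['clock'],2),'p',p.round(4),'yaw',round(y,2),'w',round(s['width'],4),'F',s['contact_force'].round(1),'grip',round(s['grip_force'],1),'j',s['joint_pos'].round(0),'zax',R[:,2].round(3))
    if tx is not None:
        d=R.T@np.array([tx-p[0],ty-p[1],0])*1000; print('tool dx,dy mm',d.round(1)[:2])
    if yaw is not None:
        e=(yaw-y+180)%360-180; print('rz total',round(-np.radians(e),3))
    return s
E
python3 - <<'E'
from h import *
st(.519,-.239,63.4); save('wrist','w1.png')
E
```

```text
t 0.1 p [0.1456 0.4778 0.2475] yaw 73.05 w 0.0855 F [-0.1  0.7  0.4] grip 0.0 j [73. 14.  0. 77.  0. 90.] zax [-0.001 -0.002 -1.   ]
tool dx,dy mm [-566.1 -576.8]
rz total 0.168
```

View pics/w1.png

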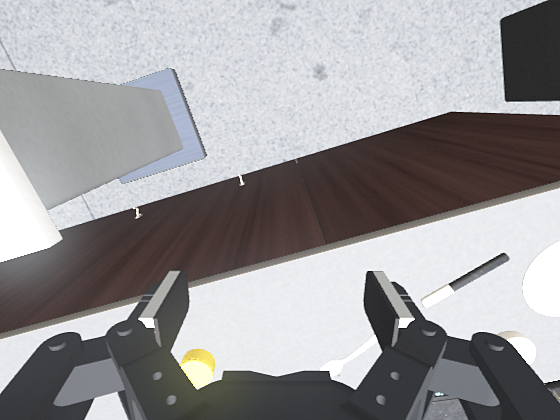

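The calls were refused because every row needs all seven keys, so this wrist view is still from the start pose: the fingers at (160,310) and (390,310), and a yellow cap at (198,365). I'll send the move again.

Call:
jog_arm([
  {"gripper": 85,"tx": -27,"ty": -27.5,"tz": 0,"rx": 0,"ry": 0,"rz": 0},
  {"gripper": 85,"tx": -27,"ty": -27.5,"tz": 0,"rx": 0,"ry": 0,"rz": 0},
  {"gripper": 85,"tx": -27,"ty": -27.5,"tz": 0,"rx": 0,"ry": 0,"rz": 0},
  {"gripper": 85,"tx": -27,"ty": -27.5,"tz": 0,"rx": 0,"ry": 0,"rz": 0},
  {"gripper": 85,"tx": -27,"ty": -27.5,"tz": 0,"rx": 0,"ry": 0,"rz": 0},
  {"gripper": 85,"tx": -27,"ty": -27.5,"tz": 0,"rx": 0,"ry": 0,"rz": 0},
  {"gripper": 85,"tx": -27,"ty": -27.5,"tz": 0,"rx": 0,"ry": 0,"rz": 0},
  {"gripper": 85,"tx": -27,"ty": -27.5,"tz": 0,"rx": 0,"ry": 0,"rz": 0},
  {"gripper": 85,"tx": -27,"ty": -27.5,"tz": 0,"rx": 0,"ry": 0,"rz": 0},
  {"gripper": 85,"tx": -27,"ty": -27.5,"tz": 0,"rx": 0,"ry": 0,"rz": 0},
])

```text
clock: 0.98
eef_pos: [0.3241, 0.1347, 0.2483]
ee_rot: [[-0.957, 0.291, 0.0], [0.291, 0.957, 0.0], [-0.0, 0.0, -1.0]]
contact_force: [0.9, 1.1, -0.3]
width: 0.0849
grip_force: 0.0
```

Call:
jog_arm([
  {"gripper": 85,"tx": -27,"ty": -27.5,"tz": 0,"rx": 0,"ry": 0,"rz": 0},
  {"gripper": 85,"tx": -27,"ty": -27.5,"tz": 0,"rx": 0,"ry": 0,"rz": 0},
  {"gripper": 85,"tx": -27,"ty": -27.5,"tz": 0,"rx": 0,"ry": 0,"rz": 0},
  {"gripper": 85,"tx": -27,"ty": -27.5,"tz": 0,"rx": 0,"ry": 0,"rz": 0},
  {"gripper": 85,"tx": -27,"ty": -27.5,"tz": 0,"rx": 0,"ry": 0,"rz": 0},
  {"gripper": 85,"tx": -27,"ty": -27.5,"tz": 0,"rx": 0,"ry": 0,"rz": 0},
  {"gripper": 85,"tx": -27,"ty": -27.5,"tz": 0,"rx": 0,"ry": 0,"rz": 0},
  {"gripper": 85,"tx": -27,"ty": -27.5,"tz": 0,"rx": 0,"ry": 0,"rz": 0},
  {"gripper": 85,"tx": -27,"ty": -27.5,"tz": 0,"rx": 0,"ry": 0,"rz": 0},
  {"gripper": 85,"tx": -27,"ty": -27.5,"tz": 0,"rx": 0,"ry": 0,"rz": 0},
])

```text
clock: 1.82
eef_pos: [0.5022, -0.2071, 0.2479]
ee_rot: [[-0.956, 0.292, -0.001], [0.292, 0.956, 0.0], [0.001, 0.0, -1.0]]
contact_force: [0.6, 1.4, -0.2]
width: 0.0854
grip_force: 0.0
```

Call:
jog_arm([
  {"gripper": 85,"tx": -26,"ty": -26.5,"tz": 0,"rx": 0,"ry": 0,"rz": 0},
  {"gripper": 85,"tx": 0,"ty": 0,"tz": 20,"rx": 0,"ry": 0,"rz": 0.084},
  {"gripper": 85,"tx": 0,"ty": 0,"tz": 20,"rx": 0,"ry": 0,"rz": 0.084},
  {"gripper": 85,"tx": 0,"ty": 0,"tz": 20,"rx": 0,"ry": 0,"rz": 0},
  {"gripper": 85,"tx": 0,"ty": 0,"tz": 20,"rx": 0,"ry": 0,"rz": 0},
  {"gripper": 85,"tx": 0,"ty": 0,"tz": 0,"rx": 0,"ry": 0,"rz": 0},
])

```text
clock: 2.32
eef_pos: [0.5162, -0.2371, 0.1633]
ee_rot: [[-0.894, 0.448, -0.009], [0.448, 0.894, 0.004], [0.009, -0.0, -1.0]]
contact_force: [-0.5, 0.3, 0.3]
width: 0.0852
grip_force: 0.0
```

```bash
python3 - <<'E'
from h import *
st(.519,-.239,63.4); save('wrist','w2.png')
for p in [(0.558,-.2264,.046),(.5323,-.2784,.046),(.4801,-.252,.046),(.5056,-.1992,.046)]: print(w2px('w2.png',p).round(0))
E
```

```text
t 2.32 p [ 0.5162 -0.2371  0.1633] yaw 63.41 w 0.0852 F [-0.5  0.3  0.3] grip 0.0 j [-25.  25.   3.  69.   0.   2.] zax [-0.009  0.004 -1.   ]
tool dx,dy mm [-3.4 -0.5]
rz total 0.0
[309. 247.]
[242. 247.]
[240. 181.]
[313. 180.]
```

View pics/w2.png

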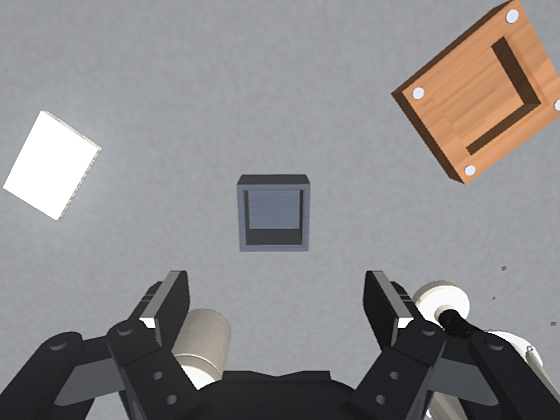

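The wrist view shows the liner rim corners at (238,186), (309,186), (309,251) and (240,251), square to the fingers. The fingers stand at columns 175 and 375.

```bash
python3 - <<'E'
from h import *
s=st(.519,-.239,63.4); f='w2.png'
q=np.array([px2w(f,u,v,.046) for u,v in((238,186),(309,186),(309,251),(240,251))]);print(q.round(4),q.mean(0))
b=np.array([px2w(f,u,v,.026) for u,v in((418,94),(512,16),(470,171))]);print(b.round(4),(b[1]+b[2])/2)
for z in(.163,.1,.046): print(w2px(f,list(s['eef_pos'][:2])+[z]).round(0))
c=q.mean(0); st(c[0],c[1])
E
```

```text
t 2.37 p [ 0.5172 -0.2374  0.1657] yaw 63.42 w 0.0848 F [-0.1 -0.7  0.6] grip 0.0 j [-25.  24.   3.  69.  -0.   2.] zax [-0.006  0.003 -1.   ]
tool dx,dy mm [-2.3 -0.6]
rz total 0.0
[[ 0.483  -0.2556  0.046 ]
 [ 0.5088 -0.204   0.046 ]
 [ 0.5616 -0.2283  0.046 ]
 [ 0.5347 -0.282   0.046 ]] [ 0.52202476 -0.24248277  0.046     ]
[[ 0.4844 -0.0946  0.026 ]
 [ 0.4636 -0.0146  0.026 ]
 [ 0.5643 -0.0742  0.026 ]] [ 0.51394827 -0.04438069  0.026     ]
[277. 291.]
[277. 238.]
[277. 212.]
t 2.37 p [ 0.5172 -0.2374  0.1657] yaw 63.42 w 0.0848 F [-0.1 -0.7  0.6] grip 0.0 j [-25.  24.   3.  69.  -0.   2.] zax [-0.006  0.003 -1.   ]
tool dx,dy mm [-6.6 -2.4]
```

Call:
jog_arm([
  {"gripper": 85,"tx": -4.4,"ty": -1.5,"tz": 25,"rx": 0,"ry": 0,"rz": 0},
  {"gripper": 85,"tx": 0,"ty": 0,"tz": 30,"rx": 0,"ry": 0,"rz": 0},
  {"gripper": 85,"tx": 0,"ty": 0,"tz": 30,"rx": 0,"ry": 0,"rz": 0},
  {"gripper": 85,"tx": 0,"ty": 0,"tz": 25,"rx": 0,"ry": 0,"rz": 0},
  {"gripper": 85,"tx": 0,"ty": 0,"tz": 15,"rx": 0,"ry": 0,"rz": 0},
  {"gripper": 85,"tx": 0,"ty": 0,"tz": 0,"rx": 0,"ry": 0,"rz": 0},
  {"gripper": 85,"tx": 0,"ty": 0,"tz": 0,"rx": 0,"ry": 0,"rz": 0},
  {"gripper": 85,"tx": 0,"ty": 0,"tz": 0,"rx": 0,"ry": 0,"rz": 0},
])

```text
clock: 3.03
eef_pos: [0.524, -0.2421, 0.0454]
ee_rot: [[-0.894, 0.447, 0.003], [0.447, 0.894, -0.001], [-0.004, 0.0, -1.0]]
contact_force: [-0.3, -0.1, 0.6]
width: 0.085
grip_force: 0.0
```

Call:
jog_arm([
  {"gripper": 50,"tx": 0,"ty": 0,"tz": 0,"rx": 0,"ry": 0,"rz": 0},
  {"gripper": 50,"tx": 0,"ty": 0,"tz": 0,"rx": 0,"ry": 0,"rz": 0},
  {"gripper": 50,"tx": 0,"ty": 0,"tz": 0,"rx": 0,"ry": 0,"rz": 0},
  {"gripper": 50,"tx": 0,"ty": 0,"tz": 0,"rx": 0,"ry": 0,"rz": 0},
  {"gripper": 50,"tx": 0,"ty": 0,"tz": 0,"rx": 0,"ry": 0,"rz": 0},
  {"gripper": 50,"tx": 0,"ty": 0,"tz": 0,"rx": 0,"ry": 0,"rz": 0},
])

```text
clock: 3.53
eef_pos: [0.5239, -0.2422, 0.0456]
ee_rot: [[-0.894, 0.447, 0.004], [0.447, 0.894, -0.002], [-0.004, -0.0, -1.0]]
contact_force: [-0.3, 0.5, 6.6]
width: 0.0586
grip_force: 66.1
```

```bash
python3 - <<'E'
from h import *
st(.5205,-.2407)
E
```

```text
t 3.53 p [ 0.5239 -0.2422  0.0456] yaw 63.42 w 0.0586 F [-0.3  0.5  6.6] grip 66.1 j [-25.  31.  -5.  53.  -0.   2.] zax [ 0.004 -0.002 -1.   ]
tool dx,dy mm [ 3.7 -0.1]
```

Call:
jog_arm([
  {"gripper": 50,"tx": 0,"ty": 0,"tz": -15,"rx": 0,"ry": 0,"rz": 0},
  {"gripper": 50,"tx": 0,"ty": 0,"tz": -25,"rx": 0,"ry": 0,"rz": 0},
  {"gripper": 50,"tx": 0,"ty": 0,"tz": -20,"rx": 0,"ry": 0,"rz": 0},
  {"gripper": 50,"tx": 14,"ty": 24.7,"tz": 0,"rx": 0,"ry": 0,"rz": 0},
  {"gripper": 50,"tx": 14,"ty": 24.7,"tz": 0,"rx": 0,"ry": 0,"rz": 0},
  {"gripper": 50,"tx": 14,"ty": 24.7,"tz": 0,"rx": 0,"ry": 0,"rz": 0},
  {"gripper": 50,"tx": 14,"ty": 24.7,"tz": 0,"rx": 0,"ry": 0,"rz": 0},
  {"gripper": 50,"tx": 14,"ty": 24.7,"tz": 0,"rx": 0,"ry": 0,"rz": 0},
  {"gripper": 50,"tx": 14,"ty": 24.7,"tz": 0,"rx": 0,"ry": 0,"rz": 0},
  {"gripper": 50,"tx": 14.8,"ty": 24.5,"tz": 0,"rx": 0,"ry": 0,"rz": 0},
])

```text
clock: 4.37
eef_pos: [0.511, -0.0415, 0.1036]
ee_rot: [[-0.894, 0.448, 0.0], [0.448, 0.894, 0.0], [-0.0, 0.0, -1.0]]
contact_force: [-0.2, 0.6, -2.6]
width: 0.0582
grip_force: 65.3
```

Call:
jog_arm([
  {"gripper": 50,"tx": 0,"ty": 0,"tz": 0,"rx": 0,"ry": 0,"rz": -0.118},
  {"gripper": 50,"tx": 0,"ty": 0,"tz": 0,"rx": 0,"ry": 0,"rz": -0.118},
  {"gripper": 50,"tx": 0,"ty": 0,"tz": 0,"rx": 0,"ry": 0,"rz": -0.118},
  {"gripper": 50,"tx": 0,"ty": 0,"tz": 0,"rx": 0,"ry": 0,"rz": -0.118},
  {"gripper": 50,"tx": 0,"ty": 0,"tz": 0,"rx": 0,"ry": 0,"rz": -0.118},
  {"gripper": 50,"tx": 0,"ty": 0,"tz": 0,"rx": 0,"ry": 0,"rz": -0.12},
  {"gripper": 50,"tx": 0,"ty": 0,"tz": 0,"rx": 0,"ry": 0,"rz": 0},
  {"gripper": 50,"tx": 0,"ty": 0,"tz": 0,"rx": 0,"ry": 0,"rz": 0},
  {"gripper": 50,"tx": 0,"ty": 0,"tz": 0,"rx": 0,"ry": 0,"rz": 0},
])

```text
clock: 5.12
eef_pos: [0.5112, -0.0428, 0.1034]
ee_rot: [[-0.97, -0.241, -0.0], [-0.241, 0.97, 0.0], [0.0, 0.0, -1.0]]
contact_force: [-0.1, 0.3, -2.3]
width: 0.0584
grip_force: 65.4
```

```bash
python3 - <<'E'
from h import *
st(.5128,-.0434,104.1); save('wrist','w3.png')
E
```

```text
t 5.12 p [ 0.5112 -0.0428  0.1034] yaw 103.96 w 0.0584 F [-0.1  0.3 -2.3] grip 65.4 j [ -5.  22. -12.  57.   0. -19.] zax [-0.  0. -1.]
tool dx,dy mm [-1.4 -0.9]
rz total -0.002
```

View pics/w3.png

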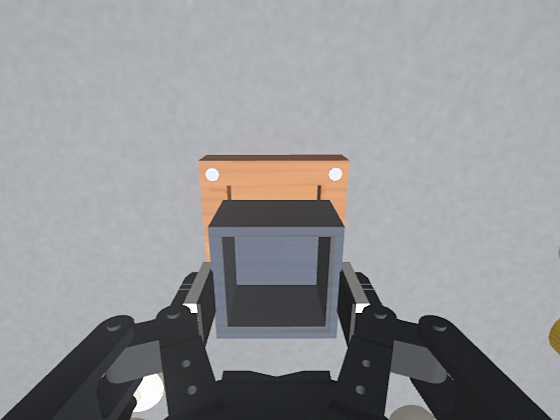

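The liner is held square. Its rim corners are at (209,227), (344,227), (337,337) and (216,337), and the near block bolts show at (212,174) and (336,174).

```bash
python3 - <<'E'
from h import *
f='w3.png'; s=sense(); R=s['ee_rot']
q=np.array([px2w(f,u,v,.1038) for u,v in((209,227),(344,227),(337,337),(216,337))])
t=lambda p:(R.T@(np.array(p)-s['eef_pos'])*1000).round(1)
print('liner corners tool mm',[t(p) for p in q],t(q.mean(0)))
b=np.array([px2w(f,u,v,.026) for u,v in((212,174),(336,174))]); d=b[1]-b[0]; n=np.array([-d[1],d[0],0])
c1=b.mean(0)+n/2;c2=b.mean(0)-n/2
print(np.linalg.norm(d),[t(p) for p in b],t(c1),t(c2),c1,c2)
E
```

```text
liner corners tool mm [array([ 32.6, -30.1,  -0.4]), array([32.6, 28.9, -0.4]), array([-26.5,  29.6,  -0.4]), array([-26.5, -30.8,  -0.4])] [ 3.  -0.6 -0.4]
0.08297550804053412 [array([ 39.4, -43.7,  77.4]), array([39.4, 39.3, 77.4])] [80.9 -2.2 77.4] [-2.1 -2.2 77.4] [ 0.43322411 -0.06452401  0.026     ] [ 0.51374522 -0.04449186  0.026     ]
```

Call:
jog_arm([
  {"gripper": 50,"tx": -4.8,"ty": -1.5,"tz": 0,"rx": 0,"ry": 0,"rz": 0},
  {"gripper": 50,"tx": 0,"ty": 0,"tz": 12,"rx": 0,"ry": 0,"rz": 0},
  {"gripper": 50,"tx": 0,"ty": 0,"tz": 8,"rx": 0,"ry": 0,"rz": 0},
  {"gripper": 50,"tx": 0,"ty": 0,"tz": 5,"rx": 0,"ry": 0,"rz": 0},
  {"gripper": 50,"tx": 0,"ty": 0,"tz": 4,"rx": 0,"ry": 0,"rz": 0},
  {"gripper": 50,"tx": 0,"ty": 0,"tz": 4,"rx": 0,"ry": 0,"rz": 0},
  {"gripper": 50,"tx": 0,"ty": 0,"tz": 3,"rx": 0,"ry": 0,"rz": 0},
  {"gripper": 50,"tx": 0,"ty": 0,"tz": 2,"rx": 0,"ry": 0,"rz": 0},
  {"gripper": 50,"tx": 0,"ty": 0,"tz": 0,"rx": 0,"ry": 0,"rz": 0},
  {"gripper": 50,"tx": 0,"ty": 0,"tz": 0,"rx": 0,"ry": 0,"rz": 0},
])

```text
clock: 6.0
eef_pos: [0.5164, -0.0431, 0.0654]
ee_rot: [[-0.97, -0.244, 0.0], [-0.244, 0.97, -0.0], [-0.0, -0.0, -1.0]]
contact_force: [0.0, 1.0, -2.0]
width: 0.0587
grip_force: 65.5
```

Entered without contact; continuing down.

Call:
jog_arm([
  {"gripper": 50,"tx": 0,"ty": 0,"tz": 4,"rx": 0,"ry": 0,"rz": 0},
  {"gripper": 50,"tx": 0,"ty": 0,"tz": 4,"rx": 0,"ry": 0,"rz": 0},
  {"gripper": 50,"tx": 0,"ty": 0,"tz": 3,"rx": 0,"ry": 0,"rz": 0},
  {"gripper": 50,"tx": 0,"ty": 0,"tz": 3,"rx": 0,"ry": 0,"rz": 0},
  {"gripper": 50,"tx": 0,"ty": 0,"tz": 1.5,"rx": 0,"ry": 0,"rz": 0},
  {"gripper": 50,"tx": 0,"ty": 0,"tz": 0,"rx": 0,"ry": 0,"rz": 0},
])

```text
clock: 6.5
eef_pos: [0.5161, -0.0431, 0.0497]
ee_rot: [[-0.97, -0.244, -0.0], [-0.244, 0.97, 0.0], [0.0, 0.0, -1.0]]
contact_force: [-0.1, -0.3, -1.6]
width: 0.0582
grip_force: 65.4
```

Call:
jog_arm([
  {"gripper": 85,"tx": 0,"ty": 0,"tz": 0,"rx": 0,"ry": 0,"rz": 0},
  {"gripper": 85,"tx": 0,"ty": 0,"tz": 0,"rx": 0,"ry": 0,"rz": 0},
  {"gripper": 85,"tx": 0,"ty": 0,"tz": 0,"rx": 0,"ry": 0,"rz": 0},
  {"gripper": 85,"tx": 0,"ty": 0,"tz": 0,"rx": 0,"ry": 0,"rz": 0},
  {"gripper": 85,"tx": 0,"ty": 0,"tz": -15,"rx": 0,"ry": 0,"rz": 0},
  {"gripper": 85,"tx": 0,"ty": 0,"tz": -35,"rx": 0,"ry": 0,"rz": 0},
  {"gripper": 85,"tx": 0,"ty": 0,"tz": -40,"rx": 0,"ry": 0,"rz": 0},
  {"gripper": 85,"tx": 0,"ty": 0,"tz": -40,"rx": 0,"ry": 0,"rz": 0},
  {"gripper": 85,"tx": 0,"ty": 0,"tz": 0,"rx": 0,"ry": 0,"rz": 0},
  {"gripper": 85,"tx": 0,"ty": 0,"tz": 0,"rx": 0,"ry": 0,"rz": 0},
])

```text
clock: 7.33
eef_pos: [0.5186, -0.0433, 0.1831]
ee_rot: [[-0.97, -0.244, 0.008], [-0.244, 0.97, -0.001], [-0.007, -0.003, -1.0]]
contact_force: [-0.0, -0.0, -0.6]
width: 0.0848
grip_force: 0.0
```

```bash
python3 - <<'E'
from h import *
st(.463,.203,105.3); save('wrist','w4.png')
E
```

```text
t 7.33 p [ 0.5186 -0.0433  0.1831] yaw 104.11 w 0.0848 F [-0.  -0.  -0.6] grip 0.0 j [ -5.  18.  -4.  68.  -0. -19.] zax [ 0.008 -0.001 -1.   ]
tool dx,dy mm [ -6.1 252.4]
rz total -0.021
```

View pics/w4.png

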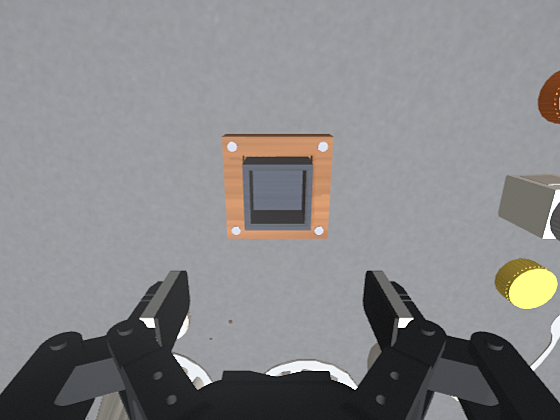

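The liner sits squarely in the pocket. Its rim corners are at (242,163), (312,163), (311,230) and (243,230), and the bolts at (232,147), (323,147), (319,231) and (236,231). Now on to the jar.

```bash
python3 - <<'E'
from h import *
f='w4.png'
for z in (.05,.056):
  q=np.array([px2w(f,u,v,z) for u,v in((242,163),(312,163),(311,230),(243,230))]);print('liner',q.mean(0),[np.linalg.norm(q[i]-q[i-1]).round(4) for i in range(4)])
b=np.array([px2w(f,u,v,.026) for u,v in((232,147),(323,147),(319,231),(236,231))]);print('block',b.mean(0),[np.linalg.norm(b[i]-b[i-1]).round(4) for i in range(4)])
E
```

```text
liner [ 0.5135229  -0.04499793  0.05      ] [np.float64(0.0612), np.float64(0.059), np.float64(0.0611), np.float64(0.0617)]
liner [ 0.51175524 -0.04544493  0.056     ] [np.float64(0.0597), np.float64(0.0576), np.float64(0.0597), np.float64(0.0603)]
block [ 0.51394412 -0.04440651  0.026     ] [np.float64(0.0825), np.float64(0.0824), np.float64(0.0824), np.float64(0.0824)]
```

Call:
jog_arm([
  {"gripper": 85,"tx": -1,"ty": 36,"tz": 0,"rx": 0,"ry": 0,"rz": 0},
  {"gripper": 85,"tx": -1,"ty": 36,"tz": 0,"rx": 0,"ry": 0,"rz": 0},
  {"gripper": 85,"tx": -1,"ty": 36,"tz": 0,"rx": 0,"ry": 0,"rz": 0},
  {"gripper": 85,"tx": -1,"ty": 36,"tz": 0,"rx": 0,"ry": 0,"rz": 0},
  {"gripper": 85,"tx": -1,"ty": 36,"tz": 0,"rx": 0,"ry": 0,"rz": 0},
  {"gripper": 85,"tx": -1,"ty": 36,"tz": 0,"rx": 0,"ry": 0,"rz": 0},
  {"gripper": 85,"tx": 0,"ty": 36,"tz": 0,"rx": 0,"ry": 0,"rz": -0.021},
  {"gripper": 85,"tx": 0,"ty": 0,"tz": 0,"rx": 0,"ry": 0,"rz": 0},
  {"gripper": 85,"tx": 0,"ty": 0,"tz": 0,"rx": 0,"ry": 0,"rz": 0},
  {"gripper": 85,"tx": 0,"ty": 0,"tz": 0,"rx": 0,"ry": 0,"rz": 0},
])

```text
clock: 8.22
eef_pos: [0.4597, 0.2023, 0.1782]
ee_rot: [[-0.964, -0.265, -0.003], [-0.265, 0.964, -0.002], [0.003, -0.001, -1.0]]
contact_force: [0.9, -0.0, -0.2]
width: 0.0851
grip_force: 0.0
```

```bash
python3 - <<'E'
from h import *
st(.463,.203,105.3); save('wrist','w5.png'); print(w2px('w5.png',(.463,.203,.09)))
E
```

```text
t 8.22 p [0.4597 0.2023 0.1782] yaw 105.34 w 0.0851 F [ 0.9 -0.  -0.2] grip 0.0 j [24. 17. -7. 67. -0.  8.] zax [-0.003 -0.002 -1.   ]
tool dx,dy mm [-3.4 -0.2]
rz total 0.001
[277.08108913 227.62460038]
```

View pics/w5.png

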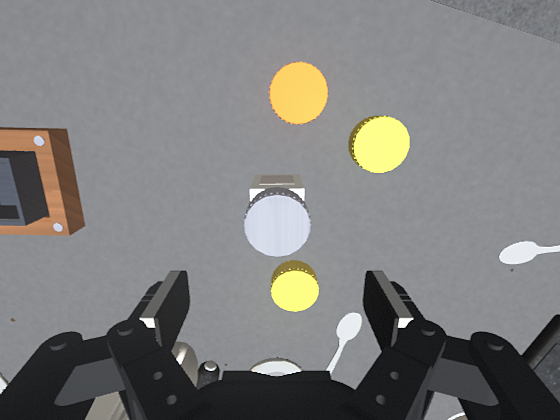

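The wrist view shows the grey cap top centred at about (277.5,223), with the jar's shoulder edge from (249,188) to (306,188) parallel to the image rows, so the yaw matches. The yellow cap at (295,290) is well below the fingers.

```bash
python3 - <<'E'
from h import *
c=px2w('w5.png',277.5,223,.09); print(c); st(c[0],c[1])
for z in(.178,.09): print(w2px('w5.png',(.4597,.2023,z)).round(1))
E
```

```text
[0.45935033 0.20231687 0.09      ]
t 8.27 p [0.4601 0.2018 0.1786] yaw 105.26 w 0.085 F [-0.5  0.4 -0.8] grip 0.0 j [24. 17. -7. 67. -0.  8.] zax [-0.002 -0.001 -1.   ]
tool dx,dy mm [0.6 0.7]
[277.9 290.3]
[277.4 223.4]
```

Call:
jog_arm([
  {"gripper": 85,"tx": 0,"ty": 1,"tz": 25,"rx": 0,"ry": 0,"rz": 0},
  {"gripper": 85,"tx": 0,"ty": 0,"tz": 30,"rx": 0,"ry": 0,"rz": 0},
  {"gripper": 85,"tx": 0,"ty": 0,"tz": 25,"rx": 0,"ry": 0,"rz": 0},
  {"gripper": 85,"tx": 0,"ty": 0,"tz": 16,"rx": 0,"ry": 0,"rz": 0},
  {"gripper": 85,"tx": 0,"ty": 0,"tz": 0,"rx": 0,"ry": 0,"rz": 0},
  {"gripper": 85,"tx": 0,"ty": 0,"tz": 0,"rx": 0,"ry": 0,"rz": 0},
  {"gripper": 85,"tx": 0,"ty": 0,"tz": 0,"rx": 0,"ry": 0,"rz": 0},
  {"gripper": 85,"tx": 0,"ty": 0,"tz": 0,"rx": 0,"ry": 0,"rz": 0},
])

```text
clock: 8.93
eef_pos: [0.4618, 0.2037, 0.0853]
ee_rot: [[-0.965, -0.263, 0.003], [-0.263, 0.965, 0.001], [-0.003, 0.0, -1.0]]
contact_force: [0.1, -0.1, 1.0]
width: 0.0848
grip_force: 0.0
```

Call:
jog_arm([
  {"gripper": 85,"tx": 0,"ty": 0,"tz": 2.5,"rx": 0,"ry": 0,"rz": 0},
  {"gripper": 40,"tx": 0,"ty": 0,"tz": 0,"rx": 0,"ry": 0,"rz": 0},
  {"gripper": 40,"tx": 0,"ty": 0,"tz": 0,"rx": 0,"ry": 0,"rz": 0},
  {"gripper": 40,"tx": 0,"ty": 0,"tz": 0,"rx": 0,"ry": 0,"rz": 0},
  {"gripper": 40,"tx": 0,"ty": 0,"tz": 0,"rx": 0,"ry": 0,"rz": 0},
  {"gripper": 40,"tx": 0,"ty": 0,"tz": 0,"rx": 0,"ry": 0,"rz": 0},
  {"gripper": 40,"tx": 0,"ty": 0,"tz": 0,"rx": 0,"ry": 0,"rz": 0},
  {"gripper": 40,"tx": 0,"ty": 0,"tz": 0,"rx": 0,"ry": 0,"rz": 0},
])

```text
clock: 9.6
eef_pos: [0.4608, 0.2039, 0.0819]
ee_rot: [[-0.964, -0.264, 0.001], [-0.264, 0.964, 0.0], [-0.001, 0.0, -1.0]]
contact_force: [-0.5, -0.3, 4.7]
width: 0.0486
grip_force: 62.3
```

```bash
python3 - <<'E'
from h import *
st(.5133,-.0443,104.1)
E
```

```text
t 9.6 p [0.4608 0.2039 0.0819] yaw 105.32 w 0.0486 F [-0.5 -0.3  4.7] grip 62.3 j [ 24.  22. -15.  53.  -0.   9.] zax [ 0.001  0.    -1.   ]
tool dx,dy mm [  14.9 -253.2]
rz total 0.021
```

Call:
jog_arm([
  {"gripper": 40,"tx": 0,"ty": 0,"tz": -15,"rx": 0,"ry": 0,"rz": 0},
  {"gripper": 40,"tx": 0,"ty": 0,"tz": -35,"rx": 0,"ry": 0,"rz": 0},
  {"gripper": 40,"tx": 0,"ty": 0,"tz": -30,"rx": 0,"ry": 0,"rz": 0},
  {"gripper": 40,"tx": 2,"ty": -36.5,"tz": 0,"rx": 0,"ry": 0,"rz": 0},
  {"gripper": 40,"tx": 2,"ty": -36.5,"tz": 0,"rx": 0,"ry": 0,"rz": 0},
  {"gripper": 40,"tx": 2,"ty": -36.5,"tz": 0,"rx": 0,"ry": 0,"rz": 0},
  {"gripper": 40,"tx": 2,"ty": -36.5,"tz": 0,"rx": 0,"ry": 0,"rz": 0},
  {"gripper": 40,"tx": 2,"ty": -36.5,"tz": 0,"rx": 0,"ry": 0,"rz": 0},
  {"gripper": 40,"tx": 2,"ty": -36.5,"tz": 0,"rx": 0,"ry": 0,"rz": 0},
  {"gripper": 40,"tx": 1.6,"ty": -34,"tz": 0,"rx": 0,"ry": 0,"rz": 0.021},
])

```text
clock: 10.43
eef_pos: [0.5127, -0.0458, 0.1594]
ee_rot: [[-0.97, -0.243, -0.004], [-0.243, 0.97, 0.0], [0.004, 0.001, -1.0]]
contact_force: [-0.1, -0.3, -5.4]
width: 0.0488
grip_force: 66.9
```

Call:
jog_arm([
  {"gripper": 40,"tx": 0,"ty": 0,"tz": 0,"rx": 0,"ry": 0,"rz": 0},
  {"gripper": 40,"tx": 0,"ty": 0,"tz": 0,"rx": 0,"ry": 0,"rz": 0},
  {"gripper": 40,"tx": 0,"ty": 0,"tz": 0,"rx": 0,"ry": 0,"rz": 0},
  {"gripper": 40,"tx": 0,"ty": 0,"tz": 0,"rx": 0,"ry": 0,"rz": 0},
])

```text
clock: 10.77
eef_pos: [0.5131, -0.043, 0.1602]
ee_rot: [[-0.97, -0.245, -0.003], [-0.245, 0.97, 0.001], [0.003, 0.001, -1.0]]
contact_force: [0.7, 0.0, -4.8]
width: 0.0485
grip_force: 67.0
```

```bash
python3 - <<'E'
from h import *
st(.5146,-.0440,104.1); d=save('wrist','w6.png')
im=cv2.imread('pics/w6.png')[120:345,130:430]
cv2.imwrite('pics/w6c.png',cv2.resize(im,None,fx=2.6,fy=2.6,interpolation=cv2.INTER_CUBIC))
E
```

```text
t 10.77 p [ 0.5131 -0.043   0.1602] yaw 104.17 w 0.0485 F [ 0.7  0.  -4.8] grip 67.0 j [ -5.  19.  -7.  65.   0. -19.] zax [-0.003  0.001 -1.   ]
tool dx,dy mm [-1.2 -1.3]
rz total 0.001
```

View pics/w6c.png

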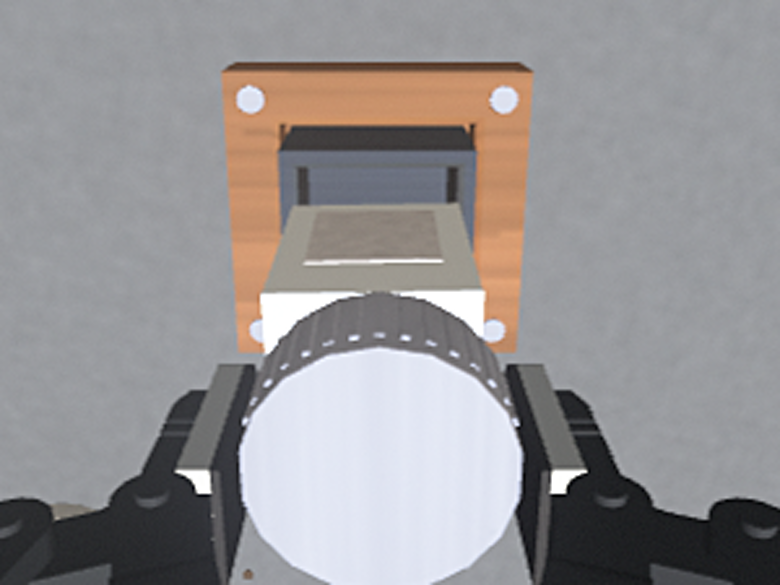

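The crop shows the jar hanging level above the well. Its shoulder edge runs (261,291) to (485,292) and its lower front edge (292,204) to (460,204). The liner's front rim runs (280,151) to (475,151), with the inner edge from (298,167) to (459,167).

```bash
python3 - <<'E'
from h import *
f='w6.png'; s=sense(); R=s['ee_rot']
def t(u,v,z): return (R.T@(px2w(f,130+(u+.5)/2.6-.5,120+(v+.5)/2.6-.5,z)-s['eef_pos'])*1000).round(1)[:2]
jz=.0768
for n,a,b,z in(('shoulder',(261,291),(485,292),jz+.062),('bottom',(292,204),(460,204),jz+.002),('lin out',(280,151),(475,151),.05),('lin in',(298,167),(459,167),.05),('bolts',(250,100),(504,100),.026)):
    print(n,t(*a,z),t(*b,z))
E
```

```text
shoulder [ 21.4 -24.7] [21.1 19.8]
bottom [ 21.6 -24.8] [21.6 20.4]
lin out [ 29.6 -31.2] [29.6 27.4]
lin in [ 24.7 -25.9] [24.7 22.7]
bolts [ 41.1 -43.3] [41. 39.]
```

Call:
jog_arm([
  {"gripper": 40,"tx": 0.6,"ty": 0.4,"tz": 10,"rx": 0,"ry": 0,"rz": 0},
  {"gripper": 40,"tx": 0,"ty": 0,"tz": 8,"rx": 0,"ry": 0,"rz": 0},
  {"gripper": 40,"tx": 0,"ty": 0,"tz": 4,"rx": 0,"ry": 0,"rz": 0},
  {"gripper": 40,"tx": 0,"ty": 0,"tz": 3,"rx": 0,"ry": 0,"rz": 0},
  {"gripper": 40,"tx": 0,"ty": 0,"tz": 3,"rx": 0,"ry": 0,"rz": 0},
  {"gripper": 40,"tx": 0,"ty": 0,"tz": 3,"rx": 0,"ry": 0,"rz": 0},
  {"gripper": 40,"tx": 0,"ty": 0,"tz": 3,"rx": 0,"ry": 0,"rz": 0},
  {"gripper": 40,"tx": 0,"ty": 0,"tz": 3,"rx": 0,"ry": 0,"rz": 0},
  {"gripper": 40,"tx": 0,"ty": 0,"tz": 0,"rx": 0,"ry": 0,"rz": 0},
  {"gripper": 40,"tx": 0,"ty": 0,"tz": 0,"rx": 0,"ry": 0,"rz": 0},
])

```text
clock: 11.65
eef_pos: [0.5133, -0.0437, 0.1242]
ee_rot: [[-0.97, -0.244, -0.0], [-0.244, 0.97, -0.0], [0.0, 0.0, -1.0]]
contact_force: [0.6, -0.5, -4.5]
width: 0.0481
grip_force: 67.0
```

Jar bottom is about 9 mm inside the well, and the force hasn't changed. Continuing.

Call:
jog_arm([
  {"gripper": 40,"tx": 0,"ty": 0,"tz": 5,"rx": 0,"ry": 0,"rz": 0},
  {"gripper": 40,"tx": 0,"ty": 0,"tz": 5,"rx": 0,"ry": 0,"rz": 0},
  {"gripper": 40,"tx": 0,"ty": 0,"tz": 5,"rx": 0,"ry": 0,"rz": 0},
  {"gripper": 40,"tx": 0,"ty": 0,"tz": 5,"rx": 0,"ry": 0,"rz": 0},
  {"gripper": 40,"tx": 0,"ty": 0,"tz": 4,"rx": 0,"ry": 0,"rz": 0},
  {"gripper": 40,"tx": 0,"ty": 0,"tz": 3,"rx": 0,"ry": 0,"rz": 0},
  {"gripper": 40,"tx": 0,"ty": 0,"tz": 2,"rx": 0,"ry": 0,"rz": 0},
  {"gripper": 40,"tx": 0,"ty": 0,"tz": 1,"rx": 0,"ry": 0,"rz": 0},
  {"gripper": 40,"tx": 0,"ty": 0,"tz": 0,"rx": 0,"ry": 0,"rz": 0},
  {"gripper": 40,"tx": 0,"ty": 0,"tz": 0,"rx": 0,"ry": 0,"rz": 0},
])

```text
clock: 12.48
eef_pos: [0.5136, -0.0436, 0.0944]
ee_rot: [[-0.97, -0.244, 0.0], [-0.244, 0.97, -0.0], [-0.0, -0.0, -1.0]]
contact_force: [-0.0, -0.8, -4.9]
width: 0.0483
grip_force: 67.0
```

Call:
jog_arm([
  {"gripper": 40,"tx": 0,"ty": 0,"tz": 1,"rx": 0,"ry": 0,"rz": 0},
  {"gripper": 40,"tx": 0,"ty": 0,"tz": 1,"rx": 0,"ry": 0,"rz": 0},
  {"gripper": 40,"tx": 0,"ty": 0,"tz": 0.7,"rx": 0,"ry": 0,"rz": 0},
  {"gripper": 40,"tx": 0,"ty": 0,"tz": 0,"rx": 0,"ry": 0,"rz": 0},
  {"gripper": 40,"tx": 0,"ty": 0,"tz": 0,"rx": 0,"ry": 0,"rz": 0},
])

```text
clock: 12.9
eef_pos: [0.5141, -0.0438, 0.0923]
ee_rot: [[-0.97, -0.244, 0.002], [-0.244, 0.97, -0.0], [-0.002, -0.001, -1.0]]
contact_force: [0.3, -0.5, -0.7]
width: 0.0485
grip_force: 67.5
```

Call:
jog_arm([
  {"gripper": 40,"tx": 0,"ty": 0,"tz": 0,"rx": 0,"ry": 0,"rz": 0},
  {"gripper": 40,"tx": 0,"ty": 0,"tz": 0,"rx": 0,"ry": 0,"rz": 0},
  {"gripper": 40,"tx": 0,"ty": 0,"tz": 0,"rx": 0,"ry": 0,"rz": -0.08},
  {"gripper": 40,"tx": 0,"ty": 0,"tz": 0,"rx": 0,"ry": 0,"rz": -0.1},
  {"gripper": 40,"tx": 0,"ty": 0,"tz": 0,"rx": 0,"ry": 0,"rz": -0.1},
  {"gripper": 40,"tx": 0,"ty": 0,"tz": 0,"rx": 0,"ry": 0,"rz": -0.1},
  {"gripper": 40,"tx": 0,"ty": 0,"tz": 0,"rx": 0,"ry": 0,"rz": -0.1},
  {"gripper": 40,"tx": 0,"ty": 0,"tz": 0,"rx": 0,"ry": 0,"rz": -0.1},
  {"gripper": 40,"tx": 0,"ty": 0,"tz": 0,"rx": 0,"ry": 0,"rz": 0},
])

```text
clock: 13.65
eef_pos: [0.5136, -0.0447, 0.092]
ee_rot: [[-0.677, -0.736, 0.0], [-0.736, 0.677, -0.002], [0.001, -0.002, -1.0]]
contact_force: [-1.1, -2.3, 1.2]
width: 0.0481
grip_force: 67.8
```

```bash
python3 - <<'E'
from h import *
s=st(.5136,-.0437); print(s['torque'])
E
```

```text
t 13.65 p [ 0.5136 -0.0447  0.092 ] yaw 137.36 w 0.0481 F [-1.1 -2.3  1.2] grip 67.8 j [ -5.  23. -12.  55.  -0. -52.] zax [ 0.    -0.002 -1.   ]
tool dx,dy mm [-0.8  0.6]
[-0.62752408  0.13702663 -0.1097264 ]
```

Call:
jog_arm([
  {"gripper": 40,"tx": 0,"ty": 0,"tz": 0,"rx": 0,"ry": 0,"rz": -0.11},
  {"gripper": 40,"tx": 0,"ty": 0,"tz": 0,"rx": 0,"ry": 0,"rz": -0.11},
  {"gripper": 40,"tx": 0,"ty": 0,"tz": 0,"rx": 0,"ry": 0,"rz": -0.11},
  {"gripper": 40,"tx": 0,"ty": 0,"tz": 0,"rx": 0,"ry": 0,"rz": -0.11},
  {"gripper": 40,"tx": 0,"ty": 0,"tz": 0,"rx": 0,"ry": 0,"rz": -0.11},
  {"gripper": 40,"tx": 0,"ty": 0,"tz": 0,"rx": 0,"ry": 0,"rz": -0.11},
  {"gripper": 40,"tx": 0,"ty": 0,"tz": 0,"rx": 0,"ry": 0,"rz": -0.11},
  {"gripper": 40,"tx": 0,"ty": 0,"tz": 0,"rx": 0,"ry": 0,"rz": -0.11},
  {"gripper": 40,"tx": 0,"ty": 0,"tz": 0,"rx": 0,"ry": 0,"rz": -0.1},
  {"gripper": 40,"tx": 0,"ty": 0,"tz": 0,"rx": 0,"ry": 0,"rz": 0},
])

```text
clock: 14.48
eef_pos: [0.5143, -0.0446, 0.0922]
ee_rot: [[0.232, -0.973, 0.002], [-0.973, -0.232, -0.002], [0.002, -0.001, -1.0]]
contact_force: [1.1, -3.2, 2.6]
width: 0.0482
grip_force: 67.9
```

```bash
python3 - <<'E'
from h import *
s=st(.5136,-.0437); print(s['torque'])
E
```

```text
t 14.48 p [ 0.5143 -0.0446  0.0922] yaw -166.61 w 0.0482 F [ 1.1 -3.2  2.6] grip 67.9 j [  -5.   23.  -12.   55.   -0. -108.] zax [ 0.002 -0.002 -1.   ]
tool dx,dy mm [-1.1  0.4]
[-0.80756866 -0.12317792 -0.09952931]
```

Call:
jog_arm([
  {"gripper": 40,"tx": 0,"ty": 0,"tz": 0,"rx": 0,"ry": 0,"rz": 0},
  {"gripper": 40,"tx": 0,"ty": 0,"tz": -1.5,"rx": 0,"ry": 0,"rz": 0},
  {"gripper": 40,"tx": 0,"ty": 0,"tz": -1.5,"rx": 0,"ry": 0,"rz": 0},
  {"gripper": 40,"tx": 0,"ty": 0,"tz": 0,"rx": 0,"ry": 0,"rz": 0},
  {"gripper": 40,"tx": 0,"ty": 0,"tz": 0,"rx": 0,"ry": 0,"rz": 0},
  {"gripper": 40,"tx": 0,"ty": 0,"tz": 0,"rx": 0,"ry": 0,"rz": 0},
])

```text
clock: 14.98
eef_pos: [0.5132, -0.0433, 0.0945]
ee_rot: [[0.233, -0.972, -0.001], [-0.972, -0.233, 0.001], [-0.001, 0.0, -1.0]]
contact_force: [0.2, -0.1, -1.4]
width: 0.0481
grip_force: 67.5
```

```bash
python3 - <<'E'
from h import *
s=st(.5136,-.0437); print(s['torque'])
E
```

```text
t 14.98 p [ 0.5132 -0.0433  0.0945] yaw -166.52 w 0.0481 F [ 0.2 -0.1 -1.4] grip 67.5 j [  -5.   22.  -12.   56.    0. -108.] zax [-0.001  0.001 -1.   ]
tool dx,dy mm [ 0.5 -0.3]
[-0.14414862 -0.02905526 -0.02811599]
```

The force is only −1.4 N, against −4.9 N when the cap carried the jar, so the thread has let go. Lifting straight off.

Call:
jog_arm([
  {"gripper": 40,"tx": 0,"ty": 0,"tz": -2,"rx": 0,"ry": 0,"rz": 0},
  {"gripper": 40,"tx": 0,"ty": 0,"tz": -3,"rx": 0,"ry": 0,"rz": 0},
  {"gripper": 40,"tx": 0,"ty": 0,"tz": -5,"rx": 0,"ry": 0,"rz": 0},
  {"gripper": 40,"tx": 0,"ty": 0,"tz": -6,"rx": 0,"ry": 0,"rz": 0},
  {"gripper": 40,"tx": 0,"ty": 0,"tz": -7,"rx": 0,"ry": 0,"rz": 0},
  {"gripper": 40,"tx": 0,"ty": 0,"tz": -7,"rx": 0,"ry": 0,"rz": 0},
  {"gripper": 40,"tx": 0,"ty": 0,"tz": -6,"rx": 0,"ry": 0,"rz": 0},
  {"gripper": 40,"tx": 0,"ty": 0,"tz": 0,"rx": 0,"ry": 0,"rz": 0},
  {"gripper": 40,"tx": 0,"ty": 0,"tz": 0,"rx": 0,"ry": 0,"rz": 0},
  {"gripper": 40,"tx": 0,"ty": 0,"tz": 0,"rx": 0,"ry": 0,"rz": 0},
])

```text
clock: 15.82
eef_pos: [0.5133, -0.0436, 0.1306]
ee_rot: [[0.233, -0.972, -0.0], [-0.972, -0.233, 0.0], [-0.0, 0.0, -1.0]]
contact_force: [-0.0, 0.1, -1.3]
width: 0.0482
grip_force: 67.5
```

```bash
python3 - <<'E'
from h import *
s=st(); save('scene','s2.png'); save('wrist','w7.png')
a=cv2.resize(cv2.imread('pics/s2.png')[160:270,210:350],(560,440),interpolation=cv2.INTER_CUBIC)
b=cv2.imread('pics/w7.png')[100:400,120:440]; b=cv2.resize(b,(240,225))
c=np.zeros((440,800,3),np.uint8); c[:,:560]=a; c[:225,560:]=b
cv2.imwrite('pics/end.png',c)
E
```

```text
t 15.82 p [ 0.5133 -0.0436  0.1306] yaw -166.52 w 0.0482 F [-0.   0.1 -1.3] grip 67.5 j [  -5.   20.   -9.   61.    0. -108.] zax [-0.  0. -1.]
```

View pics/end.png

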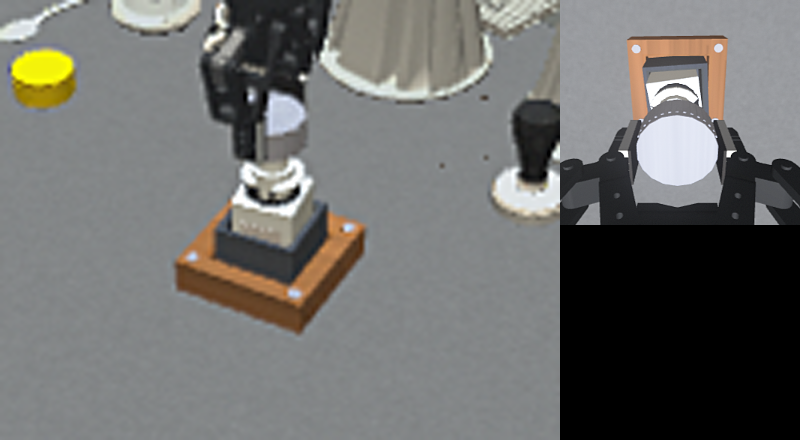

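The picture shows the jar down in the liner and the liner down in the block. The neck is open at (272,180) and the cap is held level above it at (283,130). Lift is about 38 mm, so the cap edge is roughly 18 mm over the mouth. Handing in.

```bash
python3 -c "
from bench import finish_job; print(finish_job())"
```

```text
the job is handed in; nothing more can be done
None
```

I handed the job in with the liner down in the block, the jar down in the liner, and the unscrewed cap held level about 18 mm above the open jar; the hand-in gave no verdict.

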